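# Clear the napkin-ring display and sort it for packing

### The job

Pack up the napkin-ring display: take the stop collar off the end of the display bar and put it in the round dish, then slide the rings off the bar, and sort all the rings, those from the bar and those lying on the table: the two square ones onto the floor of the square cardboard tray, the two eight-sided ones onto the floor of the long cardboard tray, side by side and not on top of one another. They may stand or lie there. Leave the teacup standing where it is.

Things in the scene. Friction and masses are not known exactly. Their poses are not given: they have to be found in the camera images.
- stand: Fixed stand: wooden base 90 x 200 x 12 mm, post (22 x 18, 115 mm tall) at its -y end, level steel bar of 14 mm diameter along its y, axis 100 mm above the origin, from y = -79 mm (post) to its free end at +85 mm. Origin: centre of the underside. Two rings hang loose on the bar in either order, the collar outermost, gaps 20 to 35 mm; they come off only over the free end.
- collar: Stop collar: round aluminium ring, 44 mm outside diameter, 18 mm thick, bore about 18.6 mm, 60 g, hanging loosely on the bar as the outermost part. Origin: its centre; its y axis is the bore axis.
- square_ring_bar: Square wooden napkin ring that hangs on the bar: frame 46 x 46 mm outside, square hole 32 x 32 mm, 20 mm wide along the bore, about 30 g. Origin: its centre; its y axis is the bore axis; outer flats face its +-x and +-z.
- eight_ring_bar: Eight-sided wooden napkin ring that hangs on the bar: 52 mm across the outer flats, hole 32 mm across the flats, 32 mm wide along the bore, about 45 g. Origin: its centre; its y axis is the bore axis; flats face its +-x and +-z (and between).
- square_ring_loose: The other square wooden napkin ring (46 x 46 mm, hole 32 x 32 mm, 20 mm wide), lying flat on the table, bore upright. Origin: its centre, 10 mm above the table; its z axis is the bore axis; outer flats face its +-x and +-y.
- eight_ring_loose: The other eight-sided wooden napkin ring (52 mm across flats, hole 32 mm, 32 mm wide), lying flat on the table, bore upright. Origin: its centre, 16 mm above the table; its z axis is the bore axis; flats face its +-x and +-y (and between).
- square_tray: Fixed square open cardboard tray, 140 x 140 x 22 mm outside, walls and floor 5 mm thick. Origin: centre of its underside; sides along its x and y. For the two square rings.
- long_tray: Fixed long open cardboard tray, 125 mm (its x) by 220 mm (its y), 22 mm high, walls and floor 5 mm thick. Origin: centre of its underside. For the two eight-sided rings.
- dish: Fixed round white ceramic dish, 128 mm across the rim, 116 mm at the foot, 22 mm high, floor 5 mm and wall 4 mm thick. Origin: centre of its underside. For the stop collar.
- teacup: Bystander: white ceramic teacup without handle, 55 mm high, 68 mm across its rim, standing loose on the table. Origin: centre of its underside. Not to be moved or knocked over.

How it is judged:
By the outcome, as a careful person would: the job done as asked, in the order asked, and still so for the second after the job is handed in, with the robot touching nothing.
It also fails if it takes over 122 s, if anything falls off the work surface, if the arm or the gripper's body presses on something with over 40 N, if the wrist force passes 120 N, or if a joint passes its speed limit or range.

### The arm

A 6-joint arm with a two-finger parallel gripper is mounted at the origin on the work surface. World frame = base frame: x ahead of the robot, y to its left, z up, the work surface at z = 0. Lengths are in m, angles in rad, forces in N, time in s.
With the tool pointing down it reaches from about 0.3 to 0.875 m from the base axis. Payload 6.4 kg.
Tool frame: the origin (TCP) lies midway between the tips of the shut fingers; the grasp point (between the pads) lies bot.tcp_to_grasp behind it (bot.tcp_to_grasp is the distance from the TCP to the grasp point, in m); z points along the fingers, y is the direction in which the jaws open and shut (so a half turn about z gives the same grasp; the last joint's range is limited). The gripper opens to 85 mm and grips with 20 to 120 N. Pads are 22 mm wide; open, the fingers measure 114 mm over their backs; the gripper's body (76 mm by 85 mm) begins 54 mm behind the grasp point. The pads swing forward as they close: fully open they stand 13 mm farther back than shut.
Start: joints at [-1.397, 0.181, 1.607, -0, 1.354, -0.206], TCP at [0.213, -0.534, 0.231] pointing down, gripper open.
Joint ranges: [-2.99, 2.99], [-0.89, 2.07], [0.3, 2.58], [-1.14, 4.28], [0, 2.63], [-3.12, 3.12]. Speed limits (rad/s): [2.57, 2.57, 3.01, 3.14, 3.14, 3.14].

### API

Orientations are given as a unit quaternion [x, y, z, w].
In Python, from workcell import bot, capture, finder gives the robot as it stands. The module is installed in compiled form; this text tells all that it offers.
- The arm moves only by the shell command python3 -m handwheel 'ROWS' [OPENING]. ROWS is JSON, a list of rows, each an object with "dp": the shift along the world's x, y, z in units of 40 mm (1.0 is 40 mm), a list of three; "twist": the turn about the world's z in units of 5 degrees (1.0 is 5 degrees). A call has 1 to 12 rows; each row is the pose to reach, as a shift and turn from the pose measured when the call began; what a row does not reach only later rows make up. A row lasts 1/10 s, in which the tool goes at most 50 mm and 8.59 degrees, less where a joint would pass 70% of its speed; a pose out of reach is approached as far as the arm can. A call with a gripper value outside its range is refused whole. OPENING is the closure, from 0 (fully open) to 1 (shut), set as the call begins (- or left out, the last holds). The fingers move at their own pace and stop on an object; the grip force is fixed at half the most. Time passes only in rows, so rows that repeat a pose let the fingers close. It gives the time, the measured TCP pose, the force and the opening at its end, in the units of the state.
- bot.read_state(): the state, without advancing time (a new reading comes with each control period).
- capture(name): name is "side" or "top"; returns a dict with "color" (384x512x3 uint8, red, green, blue), "fx", "fy", "cx", "cy" (pixels), "rvec" (rotation vector, rad) and "tvec" (3), from world to camera coordinates, as OpenCV has them. Camera axes: x right, y down, z forward; pixel columns grow to the right and rows downward; lengths in m; the calibration is good to about 2 mm. A picture is of the moment at which its call begins. There is no depth.
- bot.finish_job(): hands the job in, once; it reports no verdict.
Trained networks look in a picture, given as the dict that the camera call returned (one of the last four; its "shot" number tells which), for a name from the list of things; names that differ only in an ending like _2 or _b are one class to them, and where a whole thing is asked for, a point or a joint stands for the part that bears it (a point fixed in the world has none). Each returns a list of dicts, best first, with "confidence" (0 to 1); they miss things now and then, are a little off and sometimes report something else, mostly with a low value. They report only what shows in the picture. A call takes as long as a camera call.
- finder.cut_out(name, picture): "mask" (384x512 bool, what is visible of it) and "box" ([left, top, right, bottom] in pixels, round what is visible of it).
- finder.spot_point(name, picture): "pixel" ([column, row] in pixels: a listed point, or the origin of a listed thing).
The state is a dict: "t": time; "joints": joint angles; "dq": joint speeds; "joint_efforts": joint torques, N m; "position": TCP position; "ee_rot": TCP orientation; "wrist_force": force on the tool from outside, world axes, zero at the start; "wrist_torque": the same for the moment, N m; "finger_gap": finger opening in m.
Only numpy, scipy, OpenCV 4.12 (cv2) and the standard library are available. Lean on these libraries where they do the work, as an engineer would, in place of code of your own. Each camera call takes 0.05 s, during which the arm holds its last target.

## Working session

There is one attempt and no reset: what is moved stays moved. The work goes in short steps, Python scripts to look and compute and a shell command to move; the robot and the scene stay as the last step left them, time stands still between calls to the robot, and variables do not carry over. Pictures are saved under pics/ and viewed, and the job is handed in when it is done.

```bash
mkdir -p pics; cat > h.py <<'E'
import numpy as np, cv2
from workcell import bot, capture, finder
def cam(p):
    R,_=cv2.Rodrigues(np.array(p["rvec"],float)); K=np.array([[p["fx"],0,p["cx"]],[0,p["fy"],p["cy"]],[0,0,1]],float)
    return K,R,np.array(p["tvec"],float).reshape(3)
def ray(p,px):
    K,R,t=cam(p); c=-R.T@t; d=R.T@np.linalg.inv(K)@np.array([px[0],px[1],1.]); return c,d
def at_z(p,px,z):
    c,d=ray(p,px); return c+d*(z-c[2])/d[2]
def tri(p1,a,p2,b):
    c1,d1=ray(p1,a);c2,d2=ray(p2,b)
    A=np.stack([d1,-d2],1); s,_,_,_=np.linalg.lstsq(A,c2-c1,rcond=None)
    q1=c1+d1*s[0];q2=c2+d2*s[1]; return (q1+q2)/2,np.linalg.norm(q1-q2)
def proj(p,X):
    K,R,t=cam(p); X=np.atleast_2d(X); q=(K@(R@X.T+t[:,None])).T; return q[:,:2]/q[:,2:]
def save(p,name,crop=None,s=1):
    im=cv2.cvtColor(p["color"],cv2.COLOR_RGB2BGR)
    if crop: im=im[crop[1]:crop[3],crop[0]:crop[2]]
    if s!=1: im=cv2.resize(im,None,fx=s,fy=s,interpolation=cv2.INTER_CUBIC)
    cv2.imwrite("pics/"+name,im)
E
python3 - <<'E'
from h import *
np.set_printoptions(precision=4,suppress=True)
print(bot.read_state(),bot.tcp_to_grasp)
a=capture("top");b=capture("side")
save(a,"t0.png",s=1.5);save(b,"s0.png",s=1.5)
for n in ["stand","collar","square_ring_bar","eight_ring_bar","square_tray","long_tray","dish","teacup"]:
    for nm,p in(("top",a),("side",b)):
        try:
            r=finder.spot_point(n,p)
            print(n,nm,[(np.round(x["pixel"],1).tolist(),round(x["confidence"],2),at_z(p,x["pixel"],{"collar":.1,"square_ring_bar":.1,"eight_ring_bar":.1}.get(n,0)).round(3).tolist()) for x in r])
        except Exception as e: print(n,nm,e)
print(cam(a),cam(b))
E
```

```text
{'t': 0.0, 'joints': array([-1.3973,  0.1816,  1.608 ,  0.    ,  1.3538, -0.2063]), 'dq': array([0.0001, 0.0012, 0.0007, 0.0014, 0.0001, 0.0004]), 'joint_efforts': array([  0.0005, -44.4865, -35.1339,  -0.0002,   0.0091,   0.    ]), 'position': array([ 0.2131, -0.5334,  0.2304]), 'ee_rot': array([ 0.982 ,  0.1888,  0.    , -0.0009]), 'wrist_force': array([-0.372 , -0.1107,  0.5588]), 'wrist_torque': array([-0.0115,  0.0015, -0.0446]), 'finger_gap': 0.08534987507762827} 0.0187
stand top [([262.2, 165.4], 0.83, [0.636, 0.008, 0.0]), ([144.5, 185.7], 0.22, [0.574, 0.358, 0.0])]
stand side [([237.6, 198.4], 0.88, [0.629, -0.007, 0.0])]
collar top [([391.6, 185.3], 0.46, [0.559, -0.34, 0.1]), ([239.9, 159.1], 0.42, [0.631, 0.068, 0.1])]
collar side [([216.1, 186.7], 0.6, [0.637, 0.07, 0.1]), ([360.8, 174.7], 0.6, [0.354, -0.178, 0.1])]
square_ring_bar top [([260.1, 160.3], 0.7, [0.627, 0.013, 0.1])]
square_ring_bar side [([233.2, 180.0], 0.8, [0.616, 0.025, 0.1])]
eight_ring_bar top [([277.8, 159.4], 0.68, [0.63, -0.035, 0.1])]
eight_ring_bar side [([242.5, 169.9], 0.84, [0.619, -0.02, 0.
[... 347 characters left out ...]
])]
dish side [([359.4, 174.1], 0.63, [0.396, -0.289, 0.0])]
teacup top [([187.1, 155.2], 0.7, [0.667, 0.233, 0.0])]
teacup side [([170.2, 249.9], 0.75, [0.661, 0.236, 0.0])]
(array([[362.852 ,   0.    , 260.8309],
       [  0.    , 362.852 , 200.0779],
       [  0.    ,   0.    ,   1.    ]]), array([[ 0.0034, -0.9999, -0.0104],
       [-0.9921, -0.0021, -0.1251],
       [ 0.1251,  0.0108, -0.9921]]), array([0.0097, 0.5271, 1.0044])) (array([[492.992 ,   0.    , 254.9354],
       [  0.    , 492.992 , 188.2582],
       [  0.    ,   0.    ,   1.    ]]), array([[-0.8249, -0.5653, -0.0026],
       [-0.3863,  0.567 , -0.7276],
       [ 0.4127, -0.5992, -0.686 ]]), array([0.4669, 0.2753, 1.0979]))
```

View pics/t0.png

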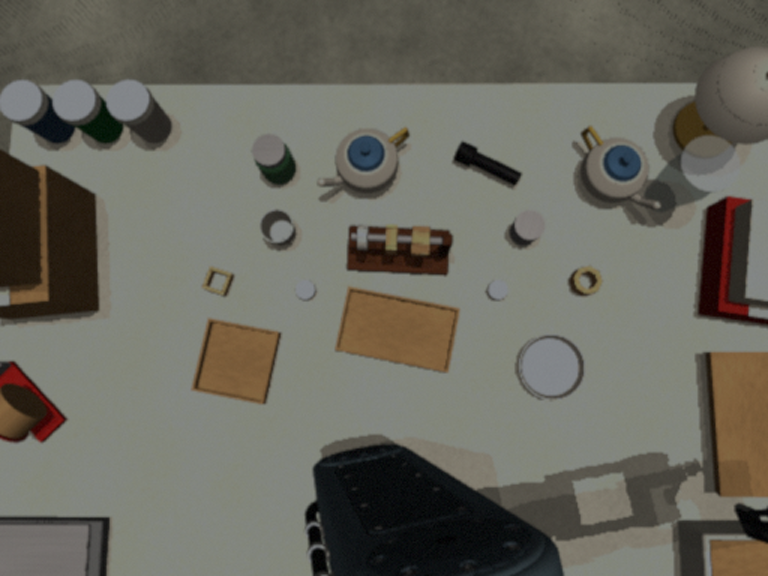

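View pics/s0.png

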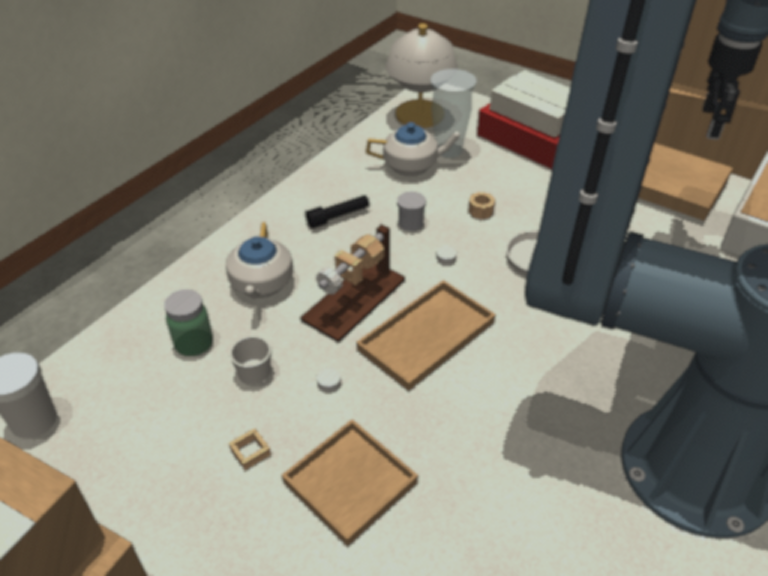

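```bash
python3 - <<'E'
from h import *
np.set_printoptions(precision=4,suppress=True)
a=capture("top");b=capture("side")
save(a,"t1.png",crop=(220,140,320,250),s=5);save(b,"s1.png",crop=(190,140,340,270),s=5)
for n in ["square_ring_loose","eight_ring_loose"]:
    for nm,p in(("top",a),("side",b)):
        r=finder.spot_point(n,p)
        print(n,nm,[(np.round(x["pixel"],1).tolist(),round(x["confidence"],2),at_z(p,x["pixel"],.013).round(4).tolist()) for x in r])
for n,z in [("square_ring_loose",.02),("eight_ring_loose",.032),("square_tray",.022),("long_tray",.022),("dish",.022),("stand",0.012),("teacup",.03),("collar",.1),("square_ring_bar",.1),("eight_ring_bar",.1)]:
    for nm,p in(("top",a),("side",b)):
      for r in finder.cut_out(n,p)[:3]:
        m=r["mask"].astype(np.uint8)
        cs,_=cv2.findContours(m,cv2.RETR_EXTERNAL,cv2.CHAIN_APPROX_NONE)
        if not cs: continue
        c=max(cs,key=cv2.contourArea).reshape(-1,2)
        w=np.array([at_z(p,q,z)[:2] for q in c],np.float32)*1000
        (cx,cy),(ww,hh),ang=cv2.minAreaRect(w)
        print(n,nm,round(r["confidence"],2),np.round(r["box"]).tolist(),"rect",round(cx,1),round(cy,1),round(ww,1),round(hh,1),round(ang,1))
E
```

```text
square_ring_loose top [([145.4, 186.6], 0.56, [0.5688, 0.3507, 0.013])]
square_ring_loose side [([163.4, 298.4], 0.74, [0.5709, 0.3576, 0.013])]
eight_ring_loose top [([390.5, 186.4], 0.66, [0.5706, -0.367, 0.013])]
eight_ring_loose side [([319.8, 137.0], 0.55, [0.5694, -0.3638, 0.013])]
square_ring_loose top 0.7 [133.0, 177.0, 154.0, 200.0] rect 565.8 350.1 54.1 46.1 71.7
square_ring_loose side 0.65 [151.0, 286.0, 185.0, 317.0] rect 562.3 357.2 51.2 61.3 70.1
eight_ring_loose top 0.76 [377.0, 175.0, 400.0, 197.0] rect 564.4 -357.4 51.8 58.2 44.2
eight_ring_loose side 0.79 [309.0, 130.0, 329.0, 144.0] rect 558.8 -344.2 53.2 88.9 23.9
square_tray top 0.69 [129.0, 213.0, 187.0, 269.0] rect 409.9 306.4 151.2 141.3 78.5
square_tray side 0.76 [187.0, 281.0, 279.0, 361.0] rect 408.5 314.9 147.3 148.9 80.1
long_tray top 0.77 [223.0, 193.0, 308.0, 250.0] rect 473.0 0.9 219.9 124.7 78.7
long_tray top 0.26 [229.0, 153.0, 302.0, 184.0] rect 625.3 -2.1 205.1 92.9 87.4
long_tray side 0.94 [238.0, 188.0, 332.0, 260.0] rect 469.6 9.3 233.6 138.6 78.4
dish top 0.87 [343.0, 224.0, 390.0, 269.0] rect 
[... 283 characters left out ...]
39.0, 196.0, 166.0] rect 671.8 236.2 72.0 71.1 0.1
teacup side 0.92 [153.0, 225.0, 180.0, 255.0] rect 669.4 233.3 66.8 109.2 43.0
collar top 0.67 [237.0, 154.0, 245.0, 167.0] rect 632.3 63.3 41.8 19.1 0.5
collar top 0.6 [173.0, 140.0, 198.0, 167.0] rect 650.8 222.8 70.4 64.0 15.1
collar side 0.61 [208.0, 180.0, 228.0, 198.0] rect 631.3 65.6 39.8 64.1 68.0
square_ring_bar side 0.49 [223.0, 170.0, 242.0, 192.0] rect 625.0 18.4 41.6 74.9 37.0
square_ring_bar side 0.2 [152.0, 288.0, 185.0, 316.0] rect 517.0 393.3 45.3 52.4 71.6
eight_ring_bar top 0.51 [274.0, 152.0, 282.0, 171.0] rect 625.5 -38.5 27.2 49.9 89.9
eight_ring_bar side 0.64 [234.0, 158.0, 254.0, 183.0] rect 620.9 -32.4 59.5 80.5 66.1
```

View pics/t1.png

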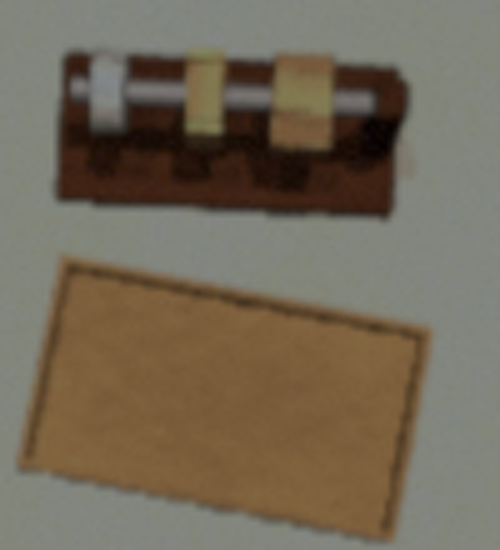

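View pics/s1.png

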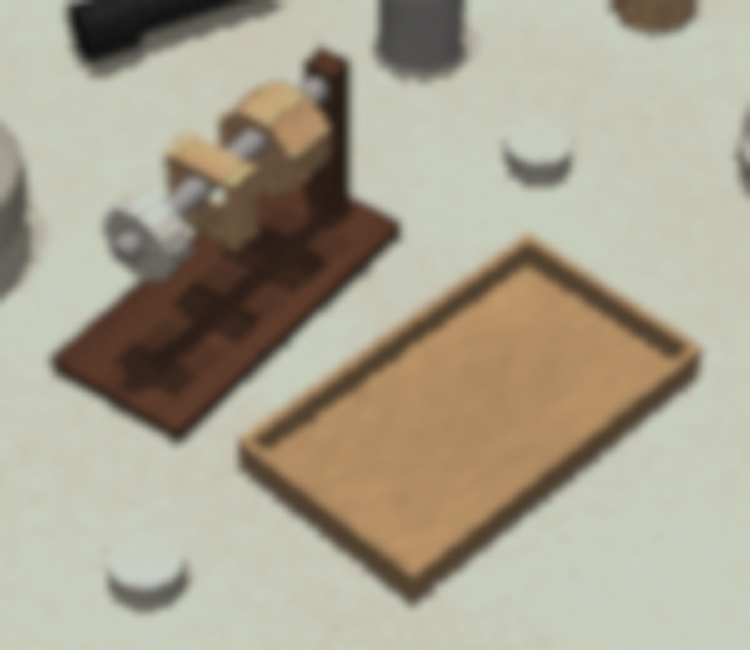

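```bash
python3 - <<'E'
from h import *
np.set_printoptions(precision=4,suppress=True)
a=capture("top");b=capture("side")
f=lambda x,y:(220+x/5-.4,140+y/5-.4)
g=lambda x,y:(190+x/5-.4,140+y/5-.4)
for n,q,z in [("barL",(72,87),.104),("barR",(375,102),.104),("colL",(91,72),.117),("colR",(128,72),.117),("sqL",(187,70),.114),("sqR",(225,70),.114),("e8L",(274,70),.117),("e8R",(333,70),.117)]: print(n,at_z(a,f(*q),z))
for n,q,z in [("bar end",(130,242),.1)]: print(n,at_z(b,g(*q),z))
# model projection check
c=np.array([.628,-.002]);
yaw=np.deg2rad(-2.6)
R=np.array([[np.cos(yaw),-np.sin(yaw)],[np.sin(yaw),np.cos(yaw)]])
def W(x,y,z): return [*(c+R@[x,y]),z]
pts=np.array([W(0,.085,.1),W(0,-.079,.1)]+[W(sx*.045,sy*.1,0.012) for sx,sy in((1,1),(1,-1),(-1,-1),(-1,1))])
print(((proj(a,pts)-[220,140]+.4)*5)); print((proj(b,pts)-[190,140]+.4)*5)
E
```

```text
barL [0.6354 0.0833 0.104 ]
barR [ 0.6273 -0.0804  0.104 ]
colL [0.6404 0.0721 0.117 ]
colR [0.6404 0.0524 0.117 ]
sqL [0.6423 0.0209 0.114 ]
sqR [0.6423 0.0006 0.114 ]
e8L [ 0.6416 -0.0256  0.117 ]
e8R [ 0.6416 -0.0571  0.117 ]
bar end [0.6353 0.0744 0.1   ]
[[ 73.2762  95.2133]
 [375.4032 108.8971]
 [ 64.7794  55.4093]
 [401.4759  70.5384]
 [396.0518 220.2158]
 [ 55.8376 204.4674]]
[[125.1499 254.2423]
 [321.7611  87.3159]
 [ 52.0668 354.618 ]
 [282.2682 156.0599]
 [408.593  219.3489]
 [182.7496 429.8484]]
```

```bash
python3 -m handwheel '[{"dp":[10.5,14.9,0],"twist":13.1},{"dp":[10.5,14.9,0],"twist":13.1},{"dp":[10.5,14.9,0],"twist":13.1},{"dp":[10.5,14.9,0],"twist":13.1},{"dp":[10.5,14.9,0],"twist":13.1},{"dp":[10.5,14.9,0],"twist":13.1},{"dp":[10.5,14.9,0],"twist":13.1},{"dp":[10.5,14.9,0],"twist":13.1},{"dp":[10.5,14.9,0],"twist":13.1},{"dp":[10.5,14.9,0],"twist":13.1},{"dp":[10.5,14.9,0],"twist":13.1},{"dp":[10.5,14.9,0],"twist":13.1}]' 0
```

```text
t: 3.5
position: [0.5598, -0.0416, 0.2315]
ee_rot: [0.724, 0.69, 0.0, 0.0]
wrist_force: [0.7, -0.7, 0.2]
finger_gap: 0.0854
```

```bash
python3 -m handwheel '[{"dp":[1.83,2.61,0]},{"dp":[1.83,2.61,0]},{"dp":[1.83,2.61,0]},{"dp":[1.83,2.61,-1]},{"dp":[1.83,2.61,-2]},{"dp":[1.83,2.61,-2.4]},{"dp":[1.83,2.61,-2.4]},{"dp":[1.83,2.61,-2.4]}]' 0.1
cat > look.py <<'E'
import sys
from h import *
n=sys.argv[1]
c=[int(v) for v in sys.argv[2:6]]; d=[int(v) for v in sys.argv[6:10]]
a=capture("top");b=capture("side")
f=min(4,800/max(1,(c[2]-c[0]))); 
ims=[]
for p,k in((a,c),(b,d)):
    im=cv2.cvtColor(p["color"],cv2.COLOR_RGB2BGR)[k[1]:k[3],k[0]:k[2]]
    s=min(395/im.shape[1],590/im.shape[0]); ims.append(cv2.resize(im,None,fx=s,fy=s,interpolation=cv2.INTER_CUBIC)); print("scale",s)
h=max(i.shape[0] for i in ims)
ims=[cv2.copyMakeBorder(i,0,h-i.shape[0],0,5,cv2.BORDER_CONSTANT) for i in ims]
cv2.imwrite("pics/"+n,np.hstack(ims))
E
python3 look.py g1.png 200 120 320 220 170 110 300 240
```

```text
scale 3.2916666666666665
scale 3.0384615384615383schema error: expected keys dp, twist
```

View pics/g1.png

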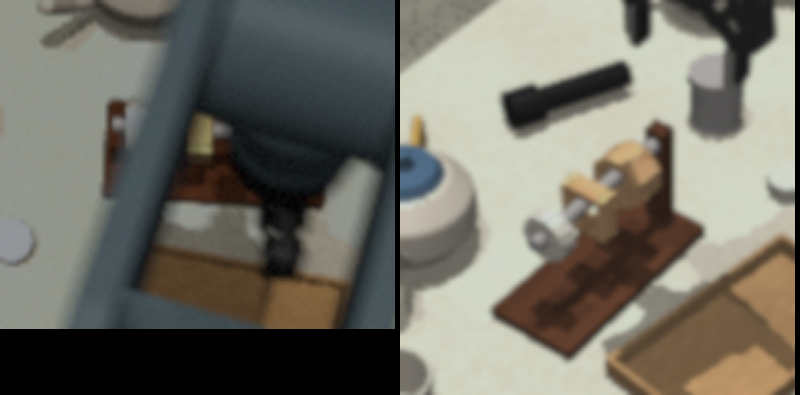

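The call was refused (twist key is needed). The picture shows the gripper still high, right of the stand; the parts are unmoved.

```bash
python3 -m handwheel '[{"dp":[1.83,2.61,0],"twist":0},{"dp":[1.83,2.61,0],"twist":0},{"dp":[1.83,2.61,0],"twist":0},{"dp":[1.83,2.61,-1],"twist":0},{"dp":[1.83,2.61,-2],"twist":0},{"dp":[1.83,2.61,-2.5],"twist":0},{"dp":[1.83,2.61,-2.5],"twist":0},{"dp":[1.83,2.61,-2.5],"twist":0}]' 0.1
python3 look.py g2.png 200 120 320 220 170 110 300 240
```

```text
t: 4.4
position: [0.6344, 0.0653, 0.1318]
ee_rot: [0.722, 0.692, 0.001, -0.0]
wrist_force: [0.3, 0.3, 1.0]
finger_gap: 0.0771
scale 3.2916666666666665
scale 3.0384615384615383
```

View pics/g2.png

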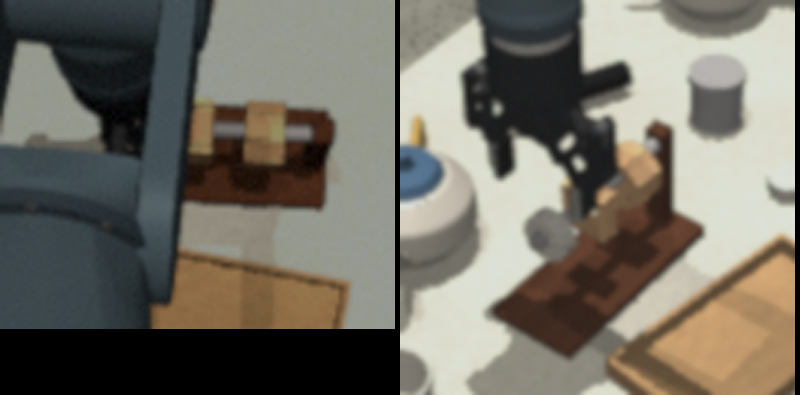

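Gripper stands above the collar, the two fingers either side of the bar; going down.

```bash
python3 -m handwheel '[{"dp":[-0.02,-0.06,-0.6],"twist":0},{"dp":[-0.02,-0.06,-1.1],"twist":0},{"dp":[-0.02,-0.06,-1.42],"twist":0},{"dp":[-0.02,-0.06,-1.42],"twist":0},{"dp":[-0.02,-0.06,-1.42],"twist":0}]' 0.2
python3 look.py g3.png 200 120 320 220 170 130 270 230
```

```text
t: 5.0
position: [0.6356, 0.0629, 0.0779]
ee_rot: [0.722, 0.692, 0.003, 0.002]
wrist_force: [-0.0, -0.5, 0.2]
finger_gap: 0.0683
scale 3.2916666666666665
scale 3.95
```

View pics/g3.png

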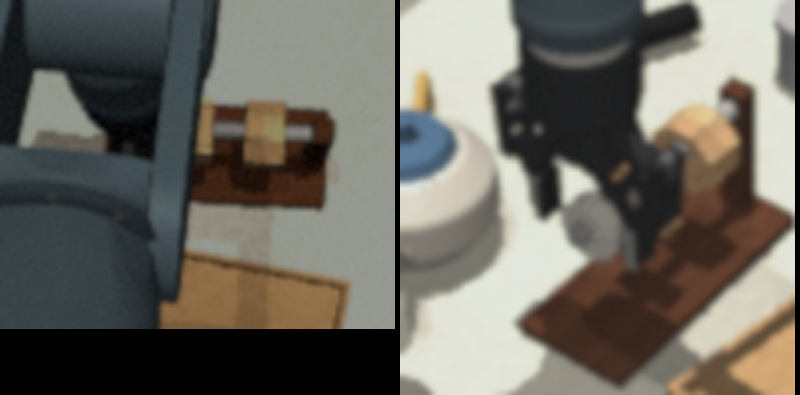

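The collar sits between the fingers. Closing in steps, with a small centering shift.

```bash
python3 -m handwheel '[{"dp":[-0.05,0,-0.05],"twist":0},{"dp":[-0.05,0,-0.05],"twist":0},{"dp":[-0.05,0,-0.05],"twist":0}]' 0.35;  python3 -m handwheel '[{"dp":[0,0,0],"twist":0},{"dp":[0,0,0],"twist":0},{"dp":[0,0,0],"twist":0},{"dp":[0,0,0],"twist":0}]' 0.6
```

```text
t: 5.4
position: [0.6342, 0.063, 0.0769]
ee_rot: [0.722, 0.692, 0.003, 0.002]
wrist_force: [0.0, -0.6, 0.4]
finger_gap: 0.0554
t: 5.8
position: [0.6343, 0.063, 0.0773]
ee_rot: [0.722, 0.692, 0.003, 0.003]
wrist_force: [-2.0, 0.9, 4.3]
finger_gap: 0.0429
```

```bash
python3 -m handwheel '[{"dp":[0,0,0.04],"twist":0},{"dp":[0.01,0.3,0.04],"twist":0},{"dp":[0.03,0.6,0.04],"twist":0},{"dp":[0.04,0.9,0.04],"twist":0},{"dp":[0.05,1.2,0.04],"twist":0},{"dp":[0.07,1.5,0.04],"twist":0},{"dp":[0.07,1.5,0.04],"twist":0}]' 0.7
python3 look.py g4.png 180 120 320 220 150 130 290 270
```

```text
t: 6.5
position: [0.637, 0.1252, 0.0788]
ee_rot: [0.721, 0.693, 0.004, 0.002]
wrist_force: [-0.9, 0.0, -1.5]
finger_gap: 0.0429
scale 2.8214285714285716
scale 2.8214285714285716
```

View pics/g4.png

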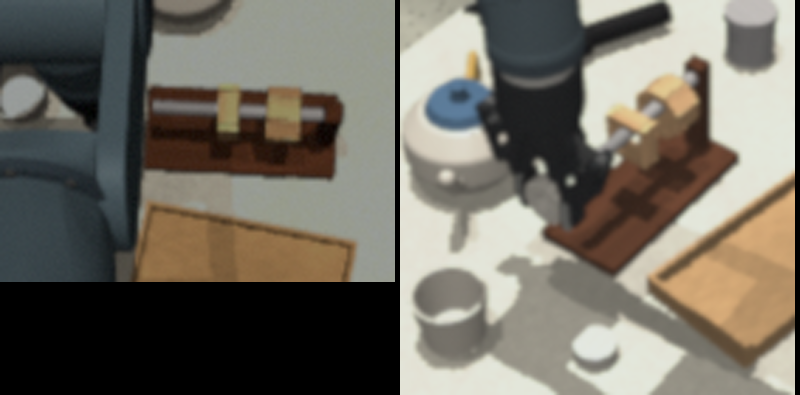

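Collar is free of the bar end. Off to the dish.

```bash
python3 -m handwheel '[{"dp":[0,0.1,1],"twist":0},{"dp":[-1,-0.5,2],"twist":0},{"dp":[-2,-1.7,2],"twist":0},{"dp":[-2.6,-2.9,2],"twist":0},{"dp":[-3.2,-4,2],"twist":0},{"dp":[-3.8,-5.1,2],"twist":0},{"dp":[-4.4,-6.2,2],"twist":0},{"dp":[-5,-7.3,2],"twist":0},{"dp":[-5.5,-8.4,2],"twist":0},{"dp":[-5.93,-9.5,2],"twist":0},{"dp":[-5.93,-10.38,2],"twist":0},{"dp":[-5.93,-10.38,2],"twist":0}]'
```

```text
t: 7.8
position: [0.3985, -0.2978, 0.1597]
ee_rot: [0.724, 0.69, 0.002, 0.004]
wrist_force: [-0.1, 0.2, -1.5]
finger_gap: 0.0427
```

```bash
python3 look.py g5.png 300 180 430 310 300 100 430 230
```

```text
scale 3.0384615384615383
scale 3.0384615384615383
```

View pics/g5.png

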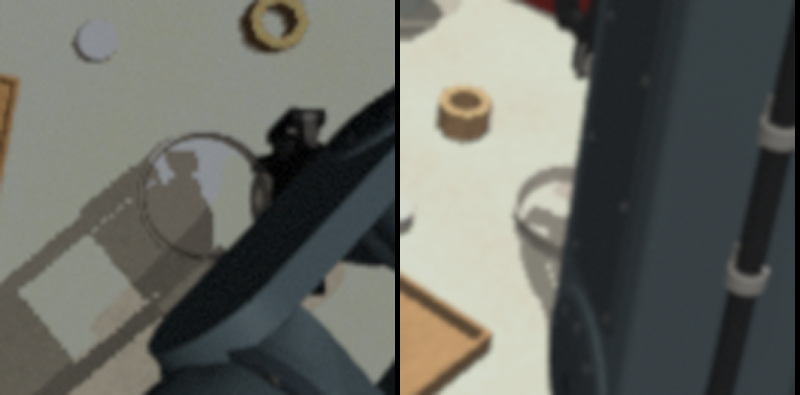

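```bash
python3 -m handwheel '[{"dp":[0.05,0.18,-1],"twist":0},{"dp":[0.05,0.18,-2],"twist":0},{"dp":[0.05,0.18,-2.8],"twist":0},{"dp":[0.05,0.18,-3.3],"twist":0},{"dp":[0.05,0.18,-3.6],"twist":0},{"dp":[0.05,0.18,-3.74],"twist":0},{"dp":[0.05,0.18,-3.74],"twist":0}]'
```

```text
t: 8.6
position: [0.4013, -0.2855, 0.0091]
ee_rot: [0.722, 0.691, 0.003, 0.002]
wrist_force: [-0.0, 0.6, -0.1]
finger_gap: 0.0427
```

```bash
python3 -m handwheel '[{"dp":[0,0,0],"twist":0},{"dp":[0,0,0],"twist":0},{"dp":[0,0,0],"twist":0}]' 0.3; python3 -m handwheel '[{"dp":[0,0,0.7],"twist":0},{"dp":[0,0,1.7],"twist":0},{"dp":[0,0,2.9],"twist":0},{"dp":[1,1,4],"twist":0},{"dp":[2,2,4],"twist":0},{"dp":[2.6,3.1,4],"twist":0},{"dp":[3.4,4.1,4],"twist":0},{"dp":[4.1,5.1,4],"twist":0},{"dp":[4.8,6.1,4],"twist":0},{"dp":[5.2,6.9,4],"twist":0},{"dp":[5.72,7.42,4],"twist":0},{"dp":[5.72,7.42,4],"twist":0}]'
python3 look.py g6.png 300 180 430 310 150 130 430 330
```

```text
t: 8.9
position: [0.4018, -0.286, 0.0101]
ee_rot: [0.722, 0.691, 0.003, 0.003]
wrist_force: [-0.6, -0.6, -0.2]
finger_gap: 0.0595
t: 10.1
position: [0.6328, 0.0147, 0.1706]
ee_rot: [0.721, 0.693, 0.004, 0.004]
wrist_force: [-0.7, 0.3, 0.3]
finger_gap: 0.0599
scale 3.0384615384615383
scale 1.4107142857142858
```

View pics/g6.png

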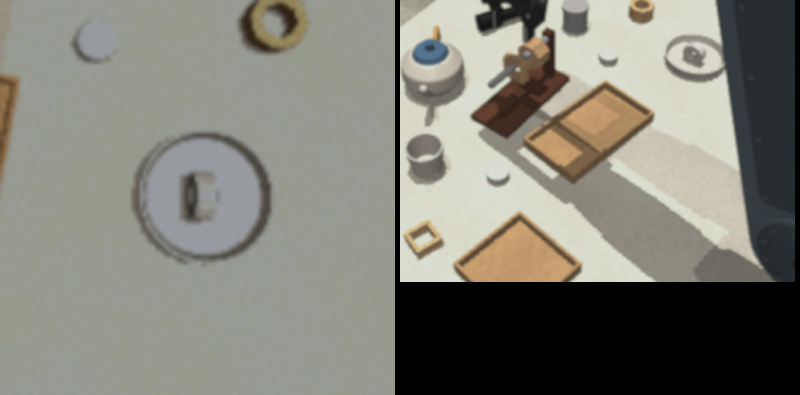

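Collar stands in the middle of the dish (about pixel (203,195) in the crop). Now the square ring.

```bash
python3 -m handwheel '[{"dp":[-0.02,-0.1,-0.4],"twist":0},{"dp":[-0.02,-0.1,-1],"twist":0},{"dp":[-0.02,-0.1,-1.6],"twist":0},{"dp":[-0.02,-0.1,-2.1],"twist":0},{"dp":[-0.02,-0.1,-2.5],"twist":0},{"dp":[-0.02,-0.1,-2.5],"twist":0}]' 0.18
python3 look.py g7.png 200 120 320 220 170 110 300 240
```

```text
t: 10.8
position: [0.6271, 0.0065, 0.0668]
ee_rot: [0.722, 0.691, 0.001, 0.001]
wrist_force: [-0.9, -1.2, 0.3]
finger_gap: 0.0702
scale 3.2916666666666665
scale 3.0384615384615383
```

View pics/g7.png

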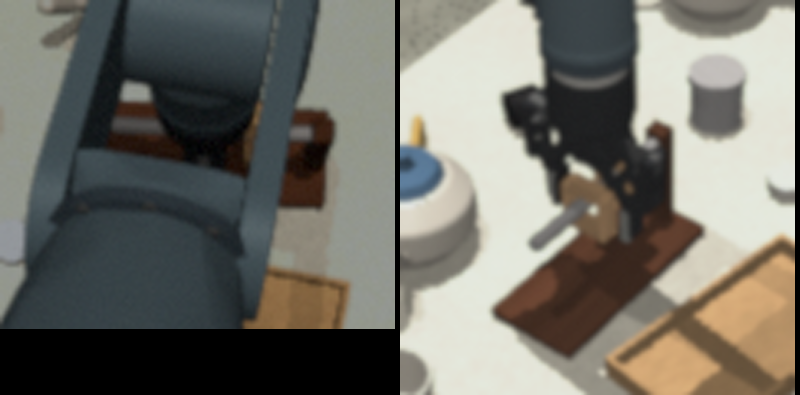

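Square ring is between the fingers; recentre by a few mm and close.

```bash
python3 -m handwheel '[{"dp":[0.12,0.1,0.1],"twist":0},{"dp":[0.12,0.1,0.1],"twist":0},{"dp":[0.12,0.1,0.1],"twist":0},{"dp":[0.12,0.1,0.1],"twist":0}]' 0.3;  python3 -m handwheel '[{"dp":[0,0,0],"twist":0},{"dp":[0,0,0],"twist":0},{"dp":[0,0,0],"twist":0},{"dp":[0,0,0],"twist":0}]' 0.6
```

```text
t: 11.3
position: [0.6348, 0.0108, 0.0746]
ee_rot: [0.722, 0.692, 0.003, 0.004]
wrist_force: [-0.2, 0.5, 1.0]
finger_gap: 0.0597
t: 11.7
position: [0.6348, 0.0108, 0.0748]
ee_rot: [0.722, 0.692, 0.003, 0.004]
wrist_force: [-1.0, 1.3, 2.5]
finger_gap: 0.0453
```

```bash
python3 -m handwheel '[{"dp":[-0.04,0,0.1],"twist":0},{"dp":[-0.03,0,0.2],"twist":0},{"dp":[-0.03,0.4,0.2],"twist":0},{"dp":[-0.01,0.8,0.2],"twist":0},{"dp":[0.01,1.2,0.2],"twist":0},{"dp":[0.03,1.7,0.2],"twist":0},{"dp":[0.05,2.2,0.2],"twist":0},{"dp":[0.07,2.7,0.2],"twist":0},{"dp":[0.07,2.7,0.2],"twist":0}]' 0.7
python3 look.py g8.png 180 120 320 220 150 130 290 270
```

```text
t: 12.6
position: [0.6371, 0.1229, 0.0826]
ee_rot: [0.721, 0.693, 0.003, 0.003]
wrist_force: [-0.1, -0.2, -0.8]
finger_gap: 0.0454
scale 2.8214285714285716
scale 2.8214285714285716
```

View pics/g8.png

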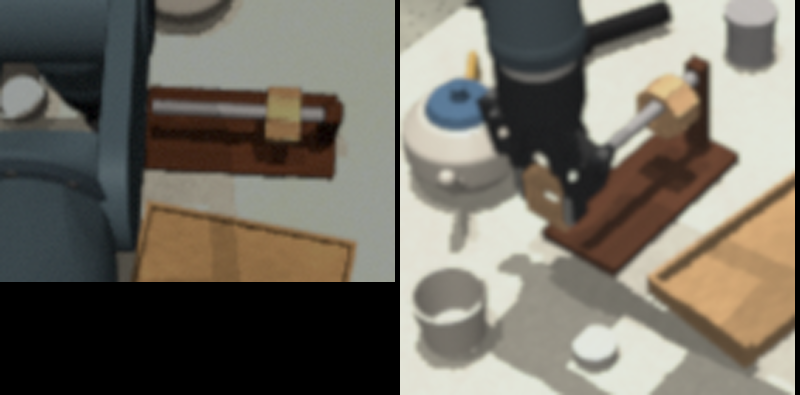

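Square ring is clear of the bar end, the eight-sided one remains. Carry to the square tray.

```bash
python3 -m handwheel '[{"dp":[-0.6,0.3,0.7],"twist":-0.5},{"dp":[-1.5,0.9,1],"twist":-1},{"dp":[-2.4,1.5,1],"twist":-1.5},{"dp":[-3.3,2.1,1],"twist":-1.8},{"dp":[-4.2,2.8,1],"twist":-1.8},{"dp":[-5,3.4,1],"twist":-1.8},{"dp":[-5.8,3.95,1],"twist":-1.8},{"dp":[-5.8,3.95,0.5],"twist":-1.8},{"dp":[-5.8,3.95,0],"twist":-1.8},{"dp":[-5.8,3.95,-0.5],"twist":-1.8},{"dp":[-5.8,3.95,-0.8],"twist":-1.8},{"dp":[-5.8,3.95,-0.8],"twist":-1.8}]'
python3 look.py g9.png 110 180 240 310 170 230 300 370
```

```text
t: 13.9
position: [0.4041, 0.2773, 0.049]
ee_rot: [0.774, 0.634, 0.001, 0.003]
wrist_force: [0.7, 0.5, 0.0]
finger_gap: 0.0454
scale 3.0384615384615383
scale 3.0384615384615383
```

View pics/g9.png

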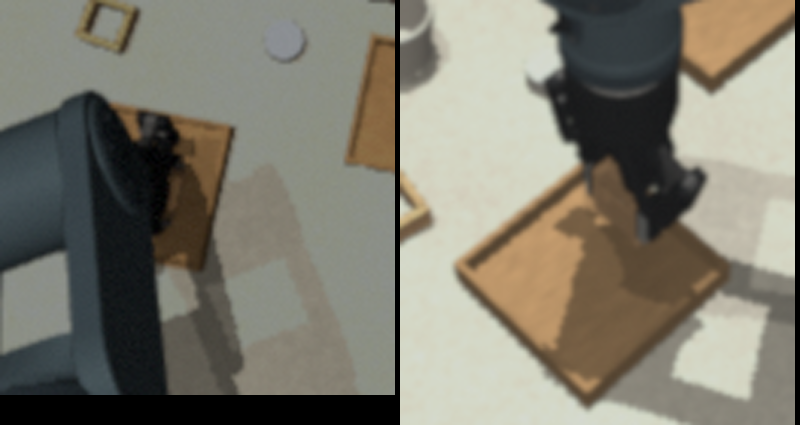

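Held over the tray's right part, inside the walls. Lower and release.

```bash
python3 -m handwheel '[{"dp":[0,0.05,-0.4],"twist":0},{"dp":[0,0.05,-0.7],"twist":0},{"dp":[0,0.05,-0.85],"twist":0},{"dp":[0,0.05,-0.85],"twist":0},{"dp":[0,0.05,-0.85],"twist":0}]'
python3 -m handwheel '[{"dp":[0,0,0],"twist":0},{"dp":[0,0,0],"twist":0},{"dp":[0,0,0],"twist":0}]' 0.3
```

```text
t: 14.5
position: [0.4058, 0.2801, 0.0171]
ee_rot: [0.774, 0.634, 0.003, 0.004]
wrist_force: [0.1, 0.2, -1.5]
finger_gap: 0.0454
t: 14.8
position: [0.4062, 0.2802, 0.0175]
ee_rot: [0.774, 0.634, 0.003, 0.004]
wrist_force: [-0.0, -0.0, -0.2]
finger_gap: 0.0597
```

```bash
python3 -m handwheel '[{"dp":[0,0,0.8],"twist":0},{"dp":[0,0,1.9],"twist":0},{"dp":[0,0,3],"twist":0},{"dp":[0.8,-0.8,4.1],"twist":0.9},{"dp":[1.5,-1.8,4.1],"twist":1.8},{"dp":[2.2,-2.8,4.1],"twist":1.8},{"dp":[2.9,-3.8,4.1],"twist":1.8},{"dp":[3.6,-4.8,4.1],"twist":1.8},{"dp":[4.3,-5.8,4.1],"twist":1.8},{"dp":[5,-6.8,4.1],"twist":1.8},{"dp":[5.57,-7.7,4.1],"twist":1.8},{"dp":[5.57,-8.04,4.1],"twist":1.8}]' 0.1
python3 -m handwheel '[{"dp":[0,0,0],"twist":0},{"dp":[0,0,0],"twist":0}]'
python3 look.py g10.png 110 180 240 310 140 110 300 370
```

```text
t: 16.0
position: [0.6312, -0.0457, 0.1816]
ee_rot: [0.723, 0.691, 0.004, 0.005]
wrist_force: [0.4, 1.1, 0.6]
finger_gap: 0.077
t: 16.2
position: [0.6306, -0.0454, 0.1814]
ee_rot: [0.723, 0.691, 0.004, 0.004]
wrist_force: [0.1, -0.2, 0.4]
finger_gap: 0.0768
scale 3.0384615384615383
scale 2.269230769230769
```

View pics/g10.png

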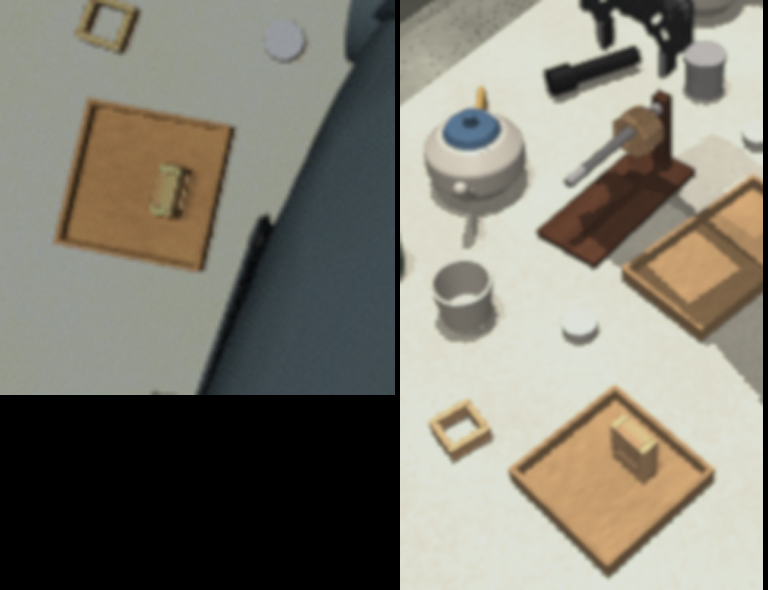

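Square ring stands in its tray; ring eight hangs alone. Descend on it.

```bash
python3 -m handwheel '[{"dp":[-0.03,0.12,-0.6],"twist":0},{"dp":[-0.03,0.12,-1.3],"twist":0},{"dp":[-0.03,0.12,-1.9],"twist":0},{"dp":[-0.03,0.12,-2.4],"twist":0},{"dp":[-0.03,0.12,-2.7],"twist":0},{"dp":[-0.03,0.12,-2.7],"twist":0},{"dp":[-0.03,0.12,-2.7],"twist":0}]' 0.1
python3 look.py g11.png 200 120 320 220 190 110 300 220
```

```text
t: 17.0
position: [0.6297, -0.0387, 0.0744]
ee_rot: [0.722, 0.692, 0.004, 0.005]
wrist_force: [-0.0, 0.6, 0.8]
finger_gap: 0.0769
scale 3.2916666666666665
scale 3.590909090909091
```

View pics/g11.png

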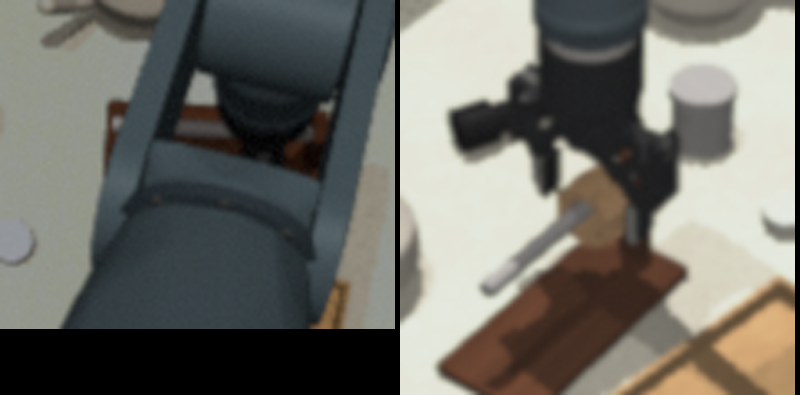

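Ring lies between the fingers. Close, lift and slide.

```bash
python3 -m handwheel '[{"dp":[0,0,-0.05],"twist":0},{"dp":[0,0,-0.05],"twist":0},{"dp":[0,0,-0.05],"twist":0}]' 0.25;  python3 -m handwheel '[{"dp":[0,0,0],"twist":0},{"dp":[0,0,0],"twist":0},{"dp":[0,0,0],"twist":0},{"dp":[0,0,0],"twist":0}]' 0.6
```

```text
t: 17.4
position: [0.6307, -0.0394, 0.0738]
ee_rot: [0.722, 0.692, 0.005, 0.006]
wrist_force: [1.3, 0.7, -0.1]
finger_gap: 0.0643
t: 17.8
position: [0.6309, -0.0395, 0.0741]
ee_rot: [0.722, 0.692, 0.005, 0.006]
wrist_force: [-0.6, 0.7, 3.0]
finger_gap: 0.0511
```

```bash
python3 -m handwheel '[{"dp":[0,0,0.1],"twist":0},{"dp":[0,0,0.2],"twist":0},{"dp":[0.02,0.4,0.2],"twist":0},{"dp":[0.04,0.9,0.2],"twist":0},{"dp":[0.06,1.4,0.2],"twist":0},{"dp":[0.08,1.9,0.2],"twist":0},{"dp":[0.1,2.4,0.2],"twist":0},{"dp":[0.13,2.9,0.2],"twist":0},{"dp":[0.15,3.4,0.2],"twist":0},{"dp":[0.17,3.9,0.2],"twist":0},{"dp":[0.19,4.3,0.2],"twist":0},{"dp":[0.19,4.3,0.2],"twist":0}]' 0.7
python3 look.py g12.png 180 120 320 220 150 130 290 270
```

```text
t: 19.0
position: [0.6381, 0.1352, 0.082]
ee_rot: [0.721, 0.693, 0.005, 0.006]
wrist_force: [-0.7, -0.7, -0.3]
finger_gap: 0.0509
scale 2.8214285714285716
scale 2.8214285714285716
```

View pics/g12.png

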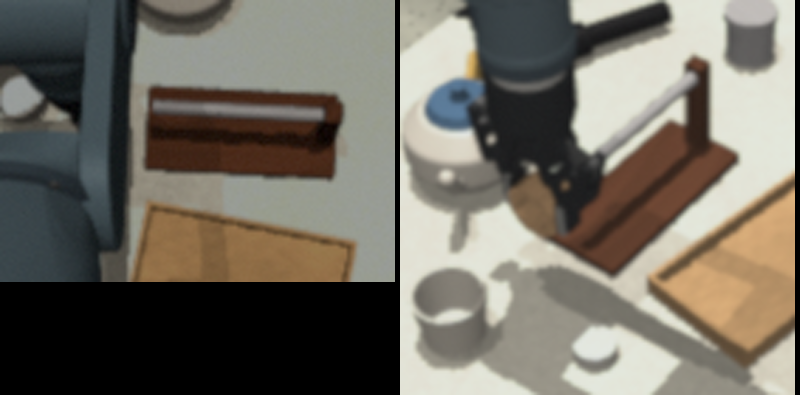

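Eight-sided ring is free; the bar is empty. Carry to the long tray.

```bash
python3 -m handwheel '[{"dp":[-0.8,0,0.3],"twist":-0.5},{"dp":[-1.7,0,0.3],"twist":-1},{"dp":[-2.6,-0.2,0.3],"twist":-1.5},{"dp":[-3.3,-0.8,0.3],"twist":-1.8},{"dp":[-3.9,-1.5,0.3],"twist":-1.8},{"dp":[-3.9,-2.08,0.3],"twist":-1.8},{"dp":[-3.9,-2.08,-0.3],"twist":-1.8},{"dp":[-3.9,-2.08,-0.8],"twist":-1.8},{"dp":[-3.9,-2.08,-0.8],"twist":-1.8},{"dp":[-3.9,-2.08,-0.8],"twist":-1.8}]'
python3 look.py g13.png 200 150 330 280 220 160 350 290
```

```text
t: 20.1
position: [0.4822, 0.0491, 0.0501]
ee_rot: [0.774, 0.633, 0.004, 0.006]
wrist_force: [0.2, 0.3, -0.7]
finger_gap: 0.0511
scale 3.0384615384615383
scale 3.0384615384615383
```

View pics/g13.png

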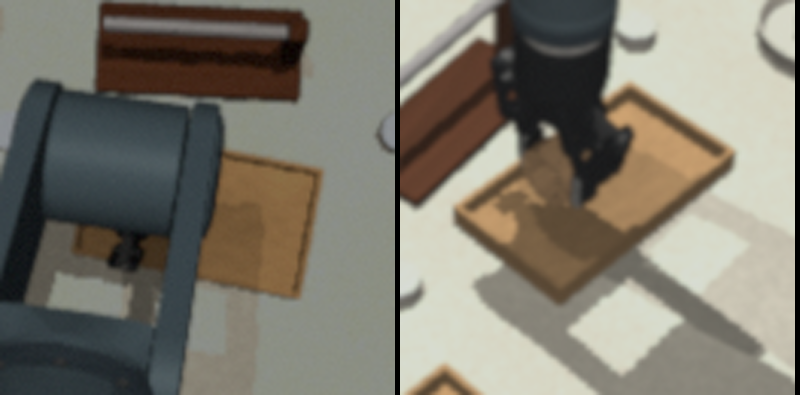

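```bash
python3 -m handwheel '[{"dp":[0,0,-0.4],"twist":0},{"dp":[0,0,-0.7],"twist":0},{"dp":[0,0,-0.85],"twist":0},{"dp":[0,0,-0.85],"twist":0},{"dp":[0,0,-0.85],"twist":0}]'
python3 -m handwheel '[{"dp":[0,0,0],"twist":0},{"dp":[0,0,0],"twist":0},{"dp":[0,0,0],"twist":0}]' 0.25
```

```text
t: 20.7
position: [0.4833, 0.0494, 0.0171]
ee_rot: [0.774, 0.633, 0.005, 0.007]
wrist_force: [-0.5, 0.4, -1.2]
finger_gap: 0.0509
t: 21.0
position: [0.4837, 0.0494, 0.0176]
ee_rot: [0.774, 0.633, 0.005, 0.007]
wrist_force: [-0.4, -0.1, 0.1]
finger_gap: 0.0643
```

```bash
python3 -m handwheel '[{"dp":[0,0,0.8],"twist":0},{"dp":[0,0,1.9],"twist":0},{"dp":[0,0,3],"twist":0},{"dp":[0,-0.5,3.5],"twist":0},{"dp":[0,-0.5,3.5],"twist":0}]' 0.1
python3 - <<'E'
from h import *
a=capture("top");b=capture("side")
pa=finder.spot_point("eight_ring_loose",a);pb=finder.spot_point("eight_ring_loose",b)
for x in pa: print(x["pixel"],x["confidence"],at_z(a,x["pixel"],.016))
for x in pb: print(x["pixel"],x["confidence"],at_z(b,x["pixel"],.016))
save(a,"t2.png",crop=(365,160,415,210),s=11)
pa=finder.spot_point("square_ring_loose",a);pb=finder.spot_point("square_ring_loose",b)
for x in pa: print(x["pixel"],x["confidence"],at_z(a,x["pixel"],.010))
for x in pb: print(x["pixel"],x["confidence"],at_z(b,x["pixel"],.010))
save(a,"t3.png",crop=(120,160,170,210),s=11)
save(b,"s3.png",s=1.5)
save(b,"s2.png",crop=(295,115,345,165),s=11)
E
```

```text
t: 21.5
position: [0.4866, 0.0278, 0.1617]
ee_rot: [0.774, 0.633, 0.007, 0.011]
wrist_force: [-0.0, 1.0, -0.4]
finger_gap: 0.0769
[386.4, 182.6] 0.72 [ 0.58130573 -0.35448804  0.016     ]
[317.4, 138.5] 0.74 [ 0.57011402 -0.34928958  0.016     ]
[143.6, 188.4] 0.55 [0.56392689 0.35680746 0.01      ]
[164.1, 299.7] 0.93 [0.56896506 0.35795394 0.01      ]
```

View pics/t2.png

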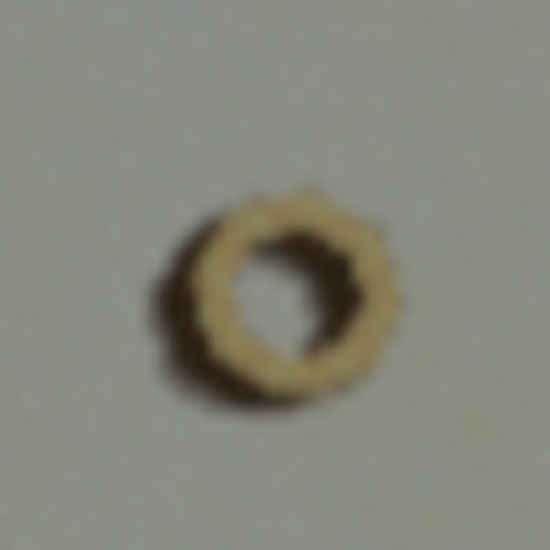

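View pics/t3.png

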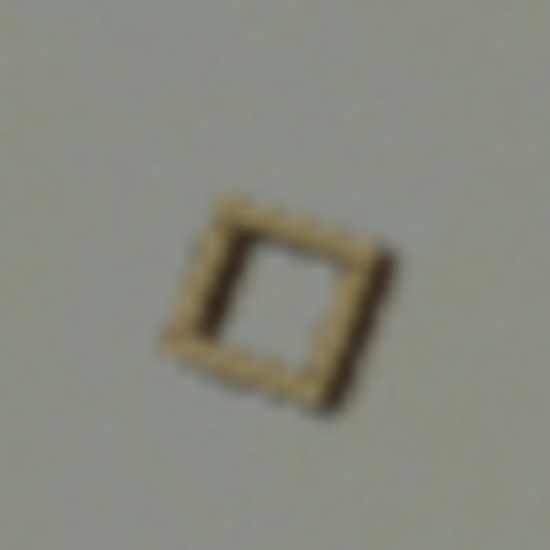

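View pics/s3.png

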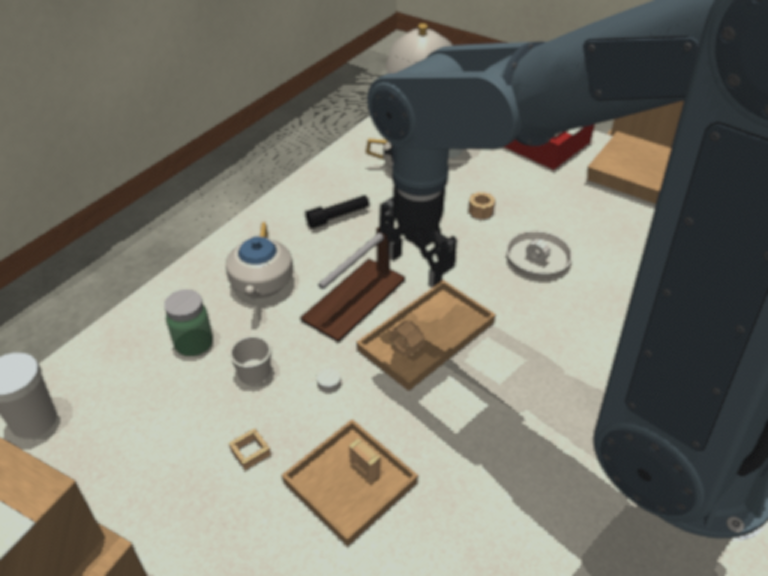

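View pics/s2.png

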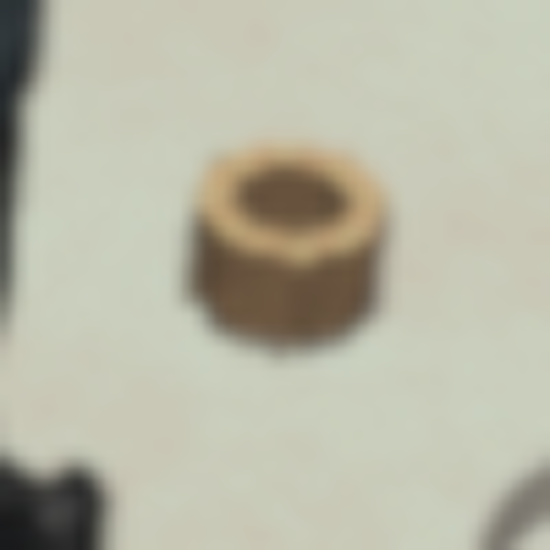

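```bash
python3 - <<'E'
from h import *
a=capture("top");b=capture("side")
print(at_z(a,(391.5,185.9),.032),at_z(b,(321.2,132.9),.032),tri(a,(391.5,185.9),b,(321.2,132.9)))
print(at_z(a,(144.5,186.5),.02), at_z(b,(250/1.5-.2,448/1.5-.2),.018))
E
```

```text
[ 0.56892369 -0.36325126  0.032     ] [ 0.56517023 -0.36170419  0.032     ] (array([ 0.5681936 , -0.36492557,  0.02889199]), np.float64(0.0027509827973347775))
[0.5679615  0.35102677 0.02      ] [0.56228752 0.35598191 0.018     ]
```

```bash
python3 -m handwheel '[{"dp":[0.1,-0.8,0.3],"twist":-0.8},{"dp":[0.4,-1.9,0.3],"twist":-1.6},{"dp":[0.6,-3,0.3],"twist":-2.4},{"dp":[0.8,-4.1,0.3],"twist":-3.2},{"dp":[1.1,-5.2,0.3],"twist":-4.2},{"dp":[1.3,-6.3,0.3],"twist":-4.2},{"dp":[1.5,-7.4,0.3],"twist":-4.2},{"dp":[1.8,-8.5,0.3],"twist":-4.2},{"dp":[2,-9.4,0.3],"twist":-4.2},{"dp":[2,-9.76,0],"twist":-4.2},{"dp":[2,-9.76,-1],"twist":-4.2},{"dp":[2,-9.76,-1],"twist":-4.2}]' 0
python3 -m handwheel '[{"dp":[0,0,0],"twist":0}]'
python3 look.py g14.png 340 130 440 230 280 90 360 170
```

```text
t: 23.1
position: [0.5591, -0.3571, 0.1089]
ee_rot: [0.876, 0.482, 0.001, 0.001]
wrist_force: [-0.8, 1.4, -0.8]
finger_gap: 0.0853
t: 23.2
position: [0.5587, -0.3559, 0.1082]
ee_rot: [0.876, 0.482, 0.001, -0.0]
wrist_force: [0.1, -0.0, 1.5]
finger_gap: 0.0855
scale 3.95
scale 4.9375
```

View pics/g14.png

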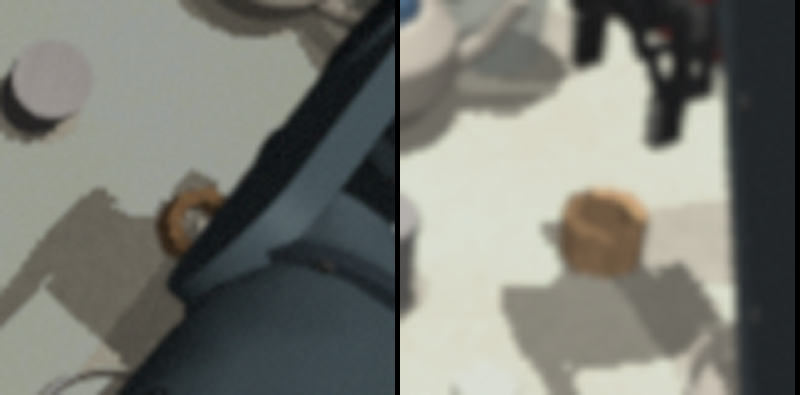

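```bash
python3 -m handwheel '[{"dp":[0.21,-0.16,-0.3],"twist":0},{"dp":[0.21,-0.16,-0.9],"twist":0},{"dp":[0.21,-0.16,-1.4],"twist":0},{"dp":[0.21,-0.16,-1.6],"twist":0},{"dp":[0.21,-0.16,-1.6],"twist":0}]' 0
python3 look.py g15.png 340 130 440 230 280 90 360 170
```

```text
t: 23.8
position: [0.5672, -0.3616, 0.0447]
ee_rot: [0.876, 0.483, 0.001, -0.0]
wrist_force: [0.5, -1.0, -1.0]
finger_gap: 0.0849
scale 3.95
scale 4.9375
```

View pics/g15.png

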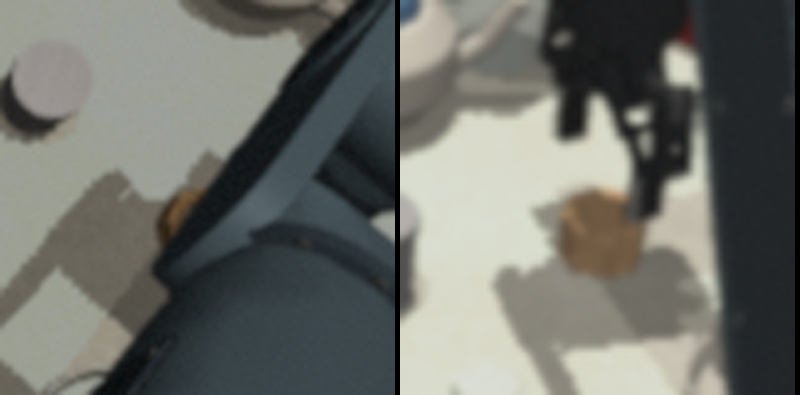

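```bash
python3 -m handwheel '[{"dp":[0,-0.02,-0.4],"twist":0},{"dp":[0,-0.02,-0.8],"twist":0},{"dp":[0,-0.02,-1],"twist":0},{"dp":[0,-0.02,-1],"twist":0},{"dp":[0,-0.02,-1],"twist":0}]' 0
python3 look.py g16.png 340 130 440 230 280 90 360 170
```

```text
t: 24.4
position: [0.5678, -0.3632, 0.0057]
ee_rot: [0.876, 0.482, 0.001, 0.001]
wrist_force: [-0.2, -0.1, 0.1]
finger_gap: 0.0853
scale 3.95
scale 4.9375
```

View pics/g16.png

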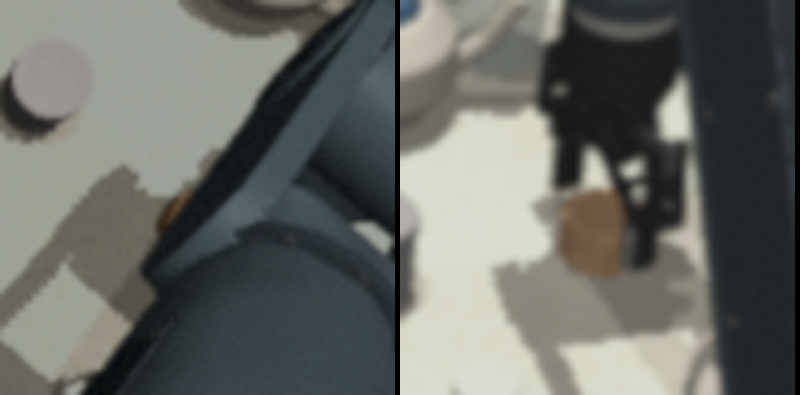

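Fingers straddle the ring (near finger at its right, far one behind it). Close and lift.

```bash
python3 -m handwheel '[{"dp":[0,0,-0.03],"twist":0},{"dp":[0,0,-0.03],"twist":0},{"dp":[0,0,-0.03],"twist":0},{"dp":[0,0,-0.03],"twist":0},{"dp":[0,0,-0.03],"twist":0},{"dp":[0,0,-0.03],"twist":0}]' 0.6; python3 -m handwheel '[{"dp":[0,0,0.3],"twist":0},{"dp":[0,0,1],"twist":0},{"dp":[0,0,2],"twist":0},{"dp":[0,0,2],"twist":0}]' 0.65
python3 look.py g17.png 340 130 440 230 280 90 360 170
```

```text
t: 25.1
position: [0.5689, -0.3641, 0.0063]
ee_rot: [0.876, 0.482, 0.001, 0.002]
wrist_force: [-0.1, 0.2, 5.2]
finger_gap: 0.051
t: 25.5
position: [0.572, -0.3668, 0.0933]
ee_rot: [0.876, 0.483, 0.003, 0.007]
wrist_force: [1.1, -0.2, 0.5]
finger_gap: 0.0509
scale 3.95
scale 4.9375
```

View pics/g17.png

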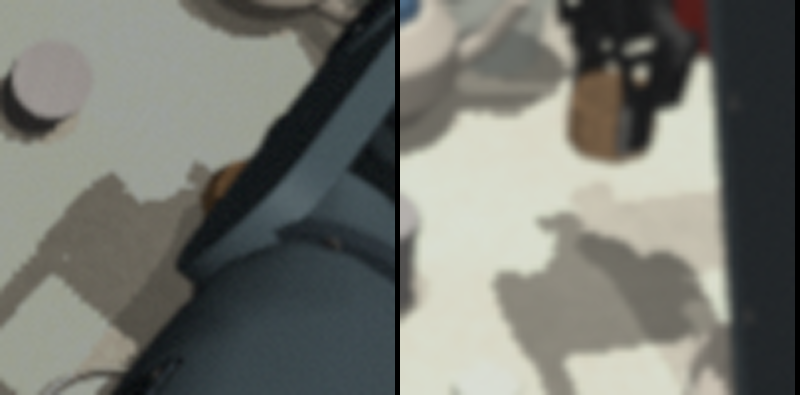

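Ring is held. Carry to the other half of the long tray.

```bash
python3 -m handwheel '[{"dp":[-0.5,0.7,0.4],"twist":0.8},{"dp":[-1.2,1.6,0.4],"twist":1.6},{"dp":[-1.9,2.5,0.4],"twist":2.4},{"dp":[-2.4,3.5,0.4],"twist":3.2},{"dp":[-2.7,4.6,0.4],"twist":4.2},{"dp":[-2.75,5.7,0.4],"twist":4.2},{"dp":[-2.75,6.8,0.4],"twist":4.2},{"dp":[-2.75,7.6,0.4],"twist":4.2},{"dp":[-2.75,7.97,0.4],"twist":4.2},{"dp":[-2.75,7.97,-0.2],"twist":4.2},{"dp":[-2.75,7.97,-0.8],"twist":4.2},{"dp":[-2.75,7.97,-0.8],"twist":4.2}]'
python3 -m handwheel '[{"dp":[0,0,0],"twist":0}]'
python3 look.py g18.png 200 150 330 280 220 160 350 290
```

```text
t: 26.8
position: [0.4556, -0.0442, 0.0524]
ee_rot: [0.773, 0.634, 0.0, -0.001]
wrist_force: [-0.5, -0.3, -0.5]
finger_gap: 0.0507
t: 26.9
position: [0.4549, -0.044, 0.052]
ee_rot: [0.773, 0.634, -0.001, -0.002]
wrist_force: [0.7, -0.4, -1.5]
finger_gap: 0.0507
scale 3.0384615384615383
scale 3.0384615384615383
```

View pics/g18.png

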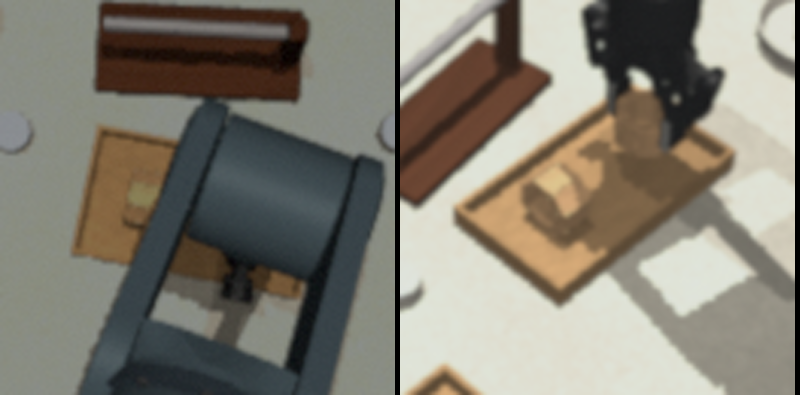

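Ring held above the tray's right half, well clear of the standing one. Shift 7 mm inward, lower, release.

```bash
python3 -m handwheel '[{"dp":[0.2,-0.1,-0.2],"twist":0},{"dp":[0.2,-0.1,-0.5],"twist":0},{"dp":[0.2,-0.1,-0.8],"twist":0},{"dp":[0.2,-0.1,-0.95],"twist":0},{"dp":[0.2,-0.1,-0.95],"twist":0},{"dp":[0.2,-0.1,-0.95],"twist":0}]'
python3 -m handwheel '[{"dp":[0,0,0],"twist":0},{"dp":[0,0,0],"twist":0},{"dp":[0,0,0],"twist":0}]' 0.25
```

```text
t: 27.6
position: [0.4628, -0.048, 0.0142]
ee_rot: [0.773, 0.634, -0.0, -0.002]
wrist_force: [0.2, -0.5, -0.6]
finger_gap: 0.0507
t: 27.9
position: [0.4632, -0.0481, 0.0146]
ee_rot: [0.773, 0.634, -0.0, -0.001]
wrist_force: [0.0, -0.6, 0.9]
finger_gap: 0.0637
```

```bash
python3 -m handwheel '[{"dp":[0,0,0.8],"twist":0},{"dp":[0,0,1.9],"twist":0},{"dp":[0,0,3],"twist":0},{"dp":[0,0.8,3.8],"twist":0},{"dp":[0,1.9,3.8],"twist":0},{"dp":[0,3,3.8],"twist":0},{"dp":[0.1,4.1,3.8],"twist":-0.8},{"dp":[0.5,5.1,3.8],"twist":-1.7},{"dp":[1,6.1,3.8],"twist":-1.7},{"dp":[1.4,7.1,3.8],"twist":-1.7},{"dp":[1.9,8,3.8],"twist":-1.7},{"dp":[2.3,8.9,3.8],"twist":-1.7}]' 0
python3 look.py g19.png 200 150 330 280 220 160 350 290
```

```text
t: 29.1
position: [0.5558, 0.3097, 0.1667]
ee_rot: [0.818, 0.575, 0.0, -0.001]
wrist_force: [0.3, -0.7, 0.0]
finger_gap: 0.0857
scale 3.0384615384615383
scale 3.0384615384615383
```

View pics/g19.png

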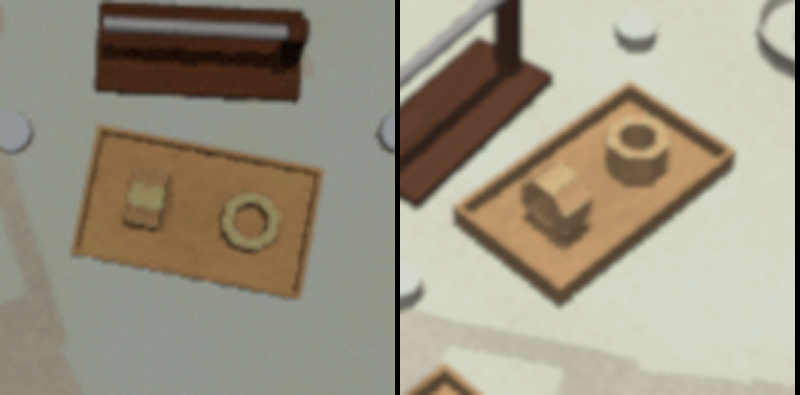

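Both eight-sided rings sit side by side in the long tray. Now the loose square ring.

```bash
python3 -m handwheel '[{"dp":[0.25,1.05,0],"twist":0},{"dp":[0.25,1.05,-0.6],"twist":0},{"dp":[0.25,1.05,-1.5],"twist":0},{"dp":[0.25,1.05,-2.2],"twist":0},{"dp":[0.25,1.05,-2.7],"twist":0},{"dp":[0.25,1.05,-2.7],"twist":0},{"dp":[0.25,1.05,-2.7],"twist":0}]' 0
python3 look.py g20.png 110 150 190 230 140 250 220 330
```

```text
t: 29.9
position: [0.5661, 0.3534, 0.0587]
ee_rot: [0.817, 0.576, 0.001, -0.002]
wrist_force: [0.9, -0.0, 0.5]
finger_gap: 0.0855
scale 4.9375
scale 4.9375
```

View pics/g20.png

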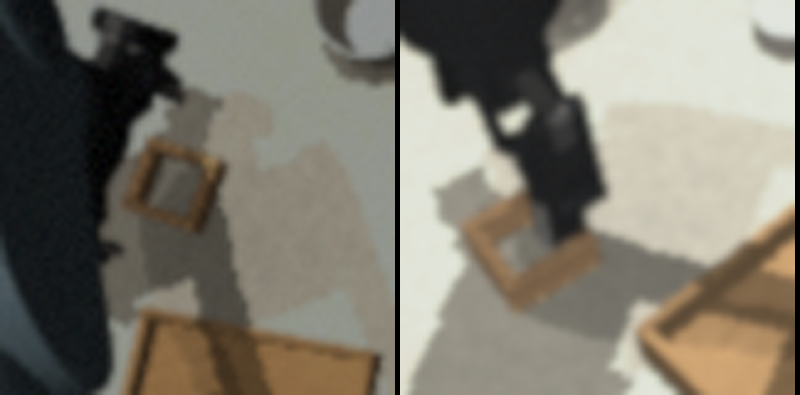

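```bash
python3 - <<'E'
from h import *
a=capture("top");b=capture("side")
s=bot.read_state();p=s["position"];y=np.deg2rad(-19.7);d=np.array([np.cos(y),np.sin(y),0])
for sg in(1,-1):
    X=p+sg*.0425*d+[0,0,.013]
    print((proj(a,X)-[110,150])*4.94,(proj(b,X)-[140,250])*4.94+[400,0])
w=np.array([-d[1],d[0],0])
for cx,cy in((.568,.351),(.562,.356),(.566,.3535)):
  q=np.array([[cx,cy,.02]]+[np.array([cx,cy,.02])+.023*(i*d+j*w) for i,j in((1,1),(1,-1),(-1,-1),(-1,1))])
  print(((proj(a,q)-[110,150])*4.94).round(),((proj(b,q)-[140,250])*4.94+[400,0]).round())
E
```

```text
[[162.10124347  96.07953279]] [[464.16587742  95.49251196]]
[[104.68693091 236.61958752]] [[556.13174955 224.71240335]]
[[170. 180.]
 [149. 131.]
 [221. 157.]
 [192. 230.]
 [120. 203.]] [[528. 223.]
 [459. 214.]
 [548. 165.]
 [597. 233.]
 [507. 284.]]
[[162. 190.]
 [140. 141.]
 [212. 167.]
 [183. 240.]
 [111. 213.]] [[531. 237.]
 [461. 228.]
 [551. 178.]
 [600. 247.]
 [510. 299.]]
[[166. 184.]
 [145. 135.]
 [217. 160.]
 [187. 233.]
 [115. 207.]] [[528. 229.]
 [459. 220.]
 [548. 171.]
 [597. 239.]
 [507. 290.]]
```

```bash
python3 -m handwheel '[{"dp":[-0.03,-0.06,-0.5],"twist":0},{"dp":[-0.03,-0.06,-1],"twist":0},{"dp":[-0.03,-0.06,-1.3],"twist":0},{"dp":[-0.03,-0.06,-1.42],"twist":0},{"dp":[-0.03,-0.06,-1.42],"twist":0}]' 0
python3 look.py g21.png 110 150 190 230 140 250 220 330
```

```text
t: 30.6
position: [0.5659, 0.3517, 0.0034]
ee_rot: [0.817, 0.576, 0.002, -0.001]
wrist_force: [-0.6, 0.2, -0.6]
finger_gap: 0.0854
scale 4.9375
scale 4.9375
```

View pics/g21.png

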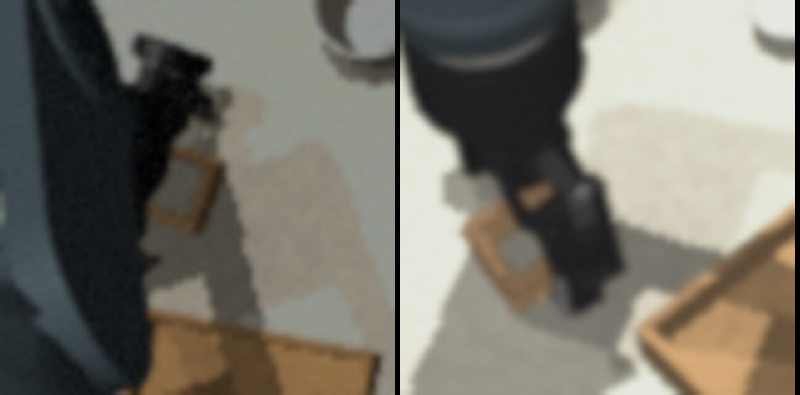

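Fingers stand either side of the ring. Close and lift.

```bash
python3 -m handwheel '[{"dp":[0,0,-0.05],"twist":0},{"dp":[0,0,-0.05],"twist":0},{"dp":[0,0,-0.05],"twist":0},{"dp":[0,0,-0.05],"twist":0},{"dp":[0,0,-0.05],"twist":0},{"dp":[0,0,-0.05],"twist":0}]' 0.6; python3 -m handwheel '[{"dp":[0,0,0.3],"twist":0},{"dp":[0,0,1],"twist":0},{"dp":[0,0,2],"twist":0},{"dp":[0,0,2],"twist":0}]' 0.7
python3 look.py g22.png 110 150 190 230 140 230 240 330
```

```text
t: 31.3
position: [0.5674, 0.3524, 0.0034]
ee_rot: [0.817, 0.576, 0.004, -0.001]
wrist_force: [-0.3, -0.2, 5.4]
finger_gap: 0.0443
t: 31.7
position: [0.5712, 0.354, 0.0903]
ee_rot: [0.817, 0.576, 0.009, 0.0]
wrist_force: [0.5, 0.7, 0.1]
finger_gap: 0.0444
scale 4.9375
scale 3.95
```

View pics/g22.png

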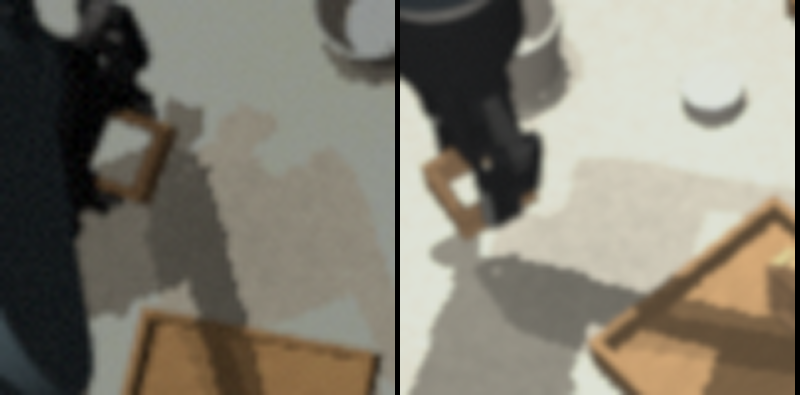

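```bash
python3 -m handwheel '[{"dp":[-0.8,-0.1,0],"twist":0.5},{"dp":[-1.7,-0.2,0],"twist":1},{"dp":[-2.5,-0.3,0],"twist":1.65},{"dp":[-3.3,-0.33,0],"twist":1.65},{"dp":[-3.8,-0.33,0],"twist":1.65},{"dp":[-3.88,-0.33,-0.5],"twist":1.65},{"dp":[-3.88,-0.33,-1],"twist":1.65},{"dp":[-3.88,-0.33,-1],"twist":1.65},{"dp":[-3.88,-0.33,-1],"twist":1.65}]'
python3 look.py g23.png 110 200 210 300 180 260 290 370
```

```text
t: 32.7
position: [0.412, 0.339, 0.0443]
ee_rot: [0.774, 0.634, 0.004, -0.001]
wrist_force: [-0.3, 0.4, -0.4]
finger_gap: 0.0445
scale 3.95
scale 3.590909090909091
```

View pics/g23.png

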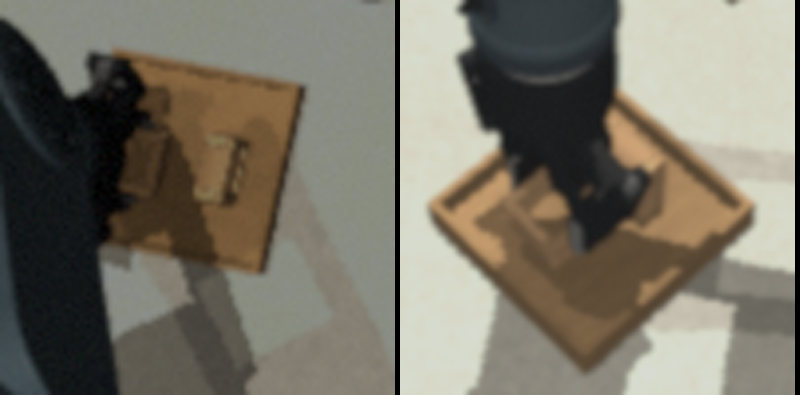

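Ring is over the free left half, the standing ring to its right. Lower and release.

```bash
python3 -m handwheel '[{"dp":[0,0.08,-0.3],"twist":0},{"dp":[0,0.08,-0.6],"twist":0},{"dp":[0,0.08,-0.8],"twist":0},{"dp":[0,0.08,-0.83],"twist":0},{"dp":[0,0.08,-0.83],"twist":0}]'
python3 -m handwheel '[{"dp":[0,0,0],"twist":0},{"dp":[0,0,0],"twist":0},{"dp":[0,0,0],"twist":0}]' 0.3
python3 -m handwheel '[{"dp":[0,0,0.5],"twist":0},{"dp":[0,0,1.3],"twist":0},{"dp":[0,0,2.3],"twist":0},{"dp":[0,0,3.4],"twist":0},{"dp":[0,-1,4],"twist":0},{"dp":[0,-2,4],"twist":0},{"dp":[0,-3,4],"twist":0},{"dp":[0,-4,4],"twist":0},{"dp":[0,-5,4],"twist":0},{"dp":[0,-5,4],"twist":0}]'
python3 - <<'E'
from h import *
a=capture("top");b=capture("side");save(a,"t9.png",s=1.5);save(b,"s9.png",s=1.5)
E
```

```text
t: 33.3
position: [0.413, 0.3426, 0.0117]
ee_rot: [0.774, 0.634, 0.004, -0.001]
wrist_force: [0.3, 0.2, -0.2]
finger_gap: 0.0446
t: 33.6
position: [0.4133, 0.3427, 0.0121]
ee_rot: [0.774, 0.634, 0.005, -0.001]
wrist_force: [-0.2, 0.7, -0.9]
finger_gap: 0.0596
t: 34.6
position: [0.4136, 0.1391, 0.1725]
ee_rot: [0.775, 0.632, 0.005, -0.0]
wrist_force: [-0.4, 0.3, -0.8]
finger_gap: 0.0595
```

View pics/t9.png

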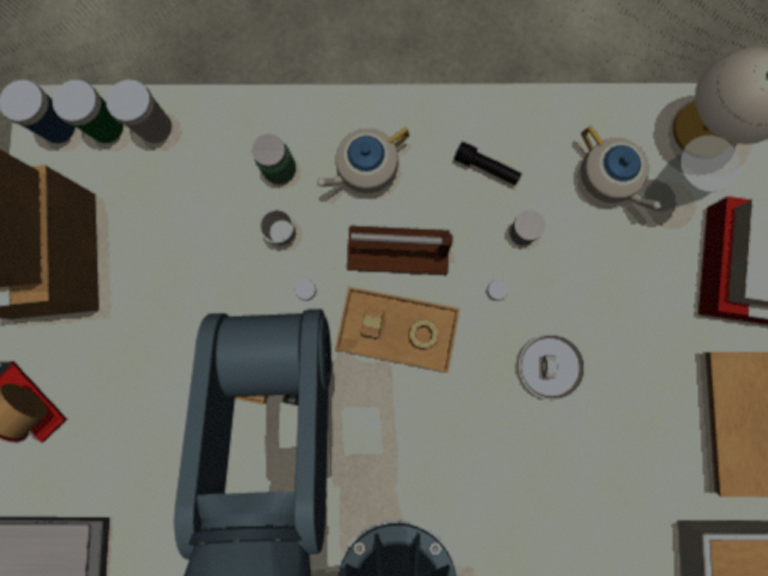

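View pics/s9.png

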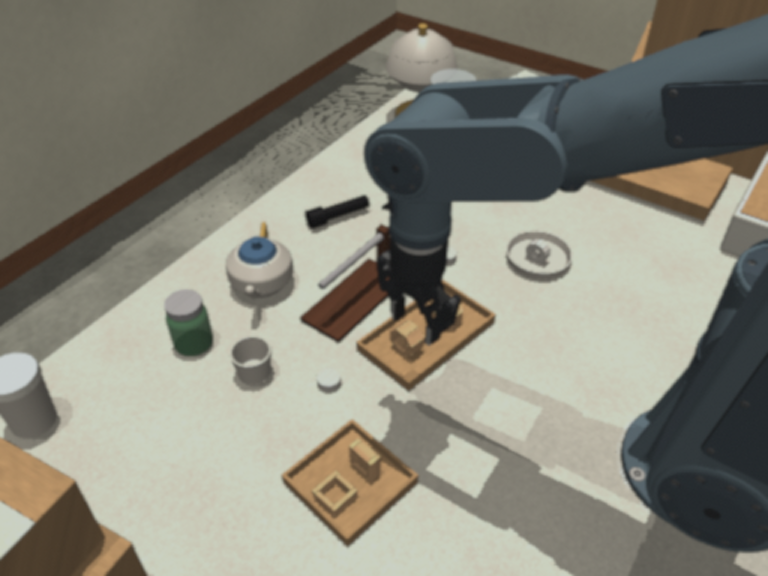

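All is in place: collar in the dish, both eight-sided rings in the long tray, both square ones in the square tray, cup at (278,229) as before. One close look at the square tray.

```bash
python3 look.py g24.png 330 210 400 280 180 270 290 370
```

```text
scale 5.642857142857143
scale 3.590909090909091
```

View pics/g24.png

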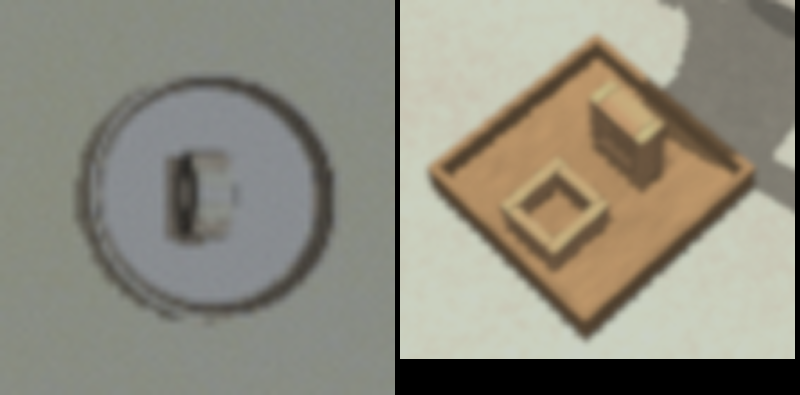

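The collar stands in the middle of the dish, and the square rings (one lying, one standing) are apart on the tray floor.

```bash
python3 -c "
from workcell import bot
print(bot.finish_job())"
```

```text
the job is handed in; nothing more can be done
None
```

The job is done and handed in at about 34.7 s; no verdict was reported.

- **Order:** I took the collar off the bar first and put it in the round dish. Then I slid the square ring and the eight-sided ring off the bar, and fetched the two loose ones last.
- **Last pictures:** The collar stands upright in the middle of the dish. The two square rings are on the square tray's floor, one standing and one lying flat. The two eight-sided rings are on the long tray's floor, also one standing and one lying flat, side by side. The teacup is where it was, the bar is empty, and the gripper was about 0.17 m up, touching nothing.
- **Forces:** The wrist forces printed after each move stayed under 6 N.
- **Failed or disagreed:** One move was refused because I left out the twist value, and nothing moved. The two cameras disagreed by up to about 8 mm on some positions. I settled those by looking at the pictures, and every grasp held.

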